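# Park the inner timer knob of a bench water bath without shifting the outer ring

### The job

Park the timer of the bench water bath: holding the small inner knob of the double knob and pushing it down only lightly, turn it clockwise (seen from above) until you feel its key drop into its hidden slot, then stop turning, push the knob fully home and let go of it; never force it. The large outer ring is the temperature setting: it must stay where it is set all the time, and the bottle, the beaker and the jar must be left alone.

Things in the scene. Friction and masses are not known exactly. Their poses are not given: they have to be found in the camera images.
- bath: bench water bath, dark blue box 320 x 240 x 120 mm, fixed; origin: centre of its underside; x runs from the control deck (the robot's end) to the tank end, z up. The double knob stands upright on its flat top (z = 0.120), axis at x = -0.090, y = 0 in this frame. From x = -0.02 on lies a steel lid 8 mm thick with a low handle (up to z = 0.150)
- knob_top (a point): centre of the inner knob's flat top, on the double knob's axis; sinks with the knob but does not turn with it (its yaw says nothing of the knob's angle). The inner knob is round, fluted, plain aluminium without pointer, 26 mm in diameter; its head reaches from 27 mm below this point up to it. At the start this point is 37 mm above the outer ring's top; with the knob home, 28 mm
- press (a joint): how far the inner knob is pushed in, m: 0 standing out (start), 0.009 fully home, a hard stop. Its guide has 3 N of friction: it stays where it is left. From 0.5 mm on, a sprung plate under its key resists as well, 2 N rising to 8.5 N at 5.5 mm, where the plate bottoms hard: deeper only with the key in the slot; then just the 3 N of friction resist
- knob_axis (a point): fixed point on the double knob's axis, level with the outer ring's top (138 mm above the bench). The plate's slot meets the key once the inner knob has been turned 0.4 to 1.3 rad clockwise (seen from above) from its start: hidden, different each time. The key fits in over about 0.2 rad of turn
- plate: sprung slotted plate hidden inside the outer ring, turning with it; origin on the axis at the bath's top, sinks up to 5 mm. Over 25 N on it harms it. Held still at 2 to 5 mm of push while turning, the knob does not sink at the slot, but the plate snaps up round the key and the upward force on the hand falls from 5 to 11 N to 3 N or less. Turning on past the slot takes the ring along
- ring_mark (a point): outer end of the white line on top of the outer ring, 30 mm from the axis. The ring is black, fluted, 68 mm wide at the foot, 62 at the top, 18 mm high; friction holds it up to 0.15 N m. Turning the inner knob takes 0.015 N m, plus 0.011 N m per newton on the plate: pushing with over about 14 N while turning drags the ring along
- reagent: brown glass bottle with cap, 64 mm diameter, 150 mm high, loose, on the bench on one side of the bath; origin: centre of its underside; leave it alone
- beaker: empty glass beaker, 70 mm diameter, 90 mm high, loose, on the bench on the other side of the bath; origin: centre of its underside; leave it alone
- jar: small white jar, 44 mm diameter, 50 mm high, loose, standing on the bath's lid; origin: centre of its underside; leave it alone

How it is judged:
By the outcome, as a careful person would: the job done as asked, in the order asked, and still so for the second after the job is handed in, with the robot touching nothing.
It also fails if it takes over 51 s, if anything falls off the work surface, if the arm or the gripper's body presses on something with over 40 N, if the wrist force passes 120 N, or if a joint passes its speed limit or range.

### The arm

A 6-joint arm with a two-finger parallel gripper is mounted at the origin on the work surface. World frame = base frame: x ahead of the robot, y to its left, z up, the work surface at z = 0. Lengths are in m, angles in rad, forces in N, time in s.
With the tool pointing down it reaches from about 0.35 to 1 m from the base axis. Payload 7.1 kg.
Tool frame: the origin (TCP) lies at the centre of the arm's flange, where the gripper is bolted on; the fingertips stand 173 mm ahead of it and the grasp point (between the pads) lies 155 mm ahead of it (arm.grip_depth is the distance from the TCP to the grasp point, in m); z points along the fingers, y is the direction in which the jaws open and shut (so a half turn about z gives the same grasp; the last joint's range is limited). The gripper opens to 85 mm and grips with 20 to 120 N. Pads are 22 mm wide; open, the fingers measure 114 mm over their backs; the gripper's body (76 mm by 85 mm) begins 54 mm behind the grasp point. The pads swing forward as they close: fully open they stand 13 mm farther back than shut.
Start: joints at [1.312, 0.423, 1.63, -0, 1.089, -0.019], TCP at [0.148, 0.607, 0.405] pointing down, gripper open.
Joint ranges: [-3, 3], [-0.9, 2.11], [0.09, 2.58], [-1.31, 4.45], [0.11, 2.69], [-2.54, 2.54]. Speed limits (rad/s): [2.39, 2.39, 3.01, 3.14, 3.14, 3.14].

### API

Orientations are given as a unit quaternion [x, y, z, w].
In Python, from plant import arm gives the robot as it stands. The module is installed in compiled form; this text tells all that it offers.
- The arm moves only by the shell command python3 -m crank 'ROWS' [FORCE]. ROWS is JSON, a list that holds one entry, the list of rows, each a list of 5 numbers: the shift along the world's x, y, z in m, then the turn about the world's z in rad, then the finger opening in m, from 0 to 0.0854. In form: [[[tx, ty, tz, spin, grip], ...]]. A call has exactly 10 rows; each row is the pose to reach, as a shift and turn from the pose commanded when the call began; what a row does not reach only later rows make up. A row lasts 1/10 s, in which the tool goes at most 50 mm and 8.59 degrees, less where a joint would pass 70% of its speed; a pose out of reach is approached as far as the arm can. A call with a gripper value outside its range is refused whole. The fingers move at their own pace and stop on an object; FORCE is the grip in N (left out, the last holds). Time passes only in rows, so rows that repeat a pose let the fingers close, or fill a call up. It gives the time, the measured TCP pose, the force and the opening at its end, in the units of the state.
- arm.sense(): the state, without advancing time (a new reading comes with each control period).
- arm.grab_frame(name): name is "scene" or "top"; returns (picture, depth): 400x640x3 uint8, red, green, blue; 400x640 float32, m along the optical axis (not along the pixel's ray), 0 where there is no reading.
- arm.calibration(name): a dict with "fx", "fy", "cx", "cy" (pixels), "rvec" (rotation vector, rad) and "tvec" (3), from world to camera coordinates, as OpenCV has them. Camera axes: x right, y down, z forward; pixel columns grow to the right and rows downward; lengths in m; the calibration is good to about 2 mm. A picture is of the moment at which its call begins. calibration takes no time and is no camera call.
- arm.hand_in(): hands the job in, once; it reports no verdict.
The state is a dict: "time_s": time; "joint_pos": joint angles; "dq": joint speeds; "effort": joint torques, N m; "ee_pos": TCP position; "tool_rot": TCP orientation; "force": force on the tool from outside, world axes, zero at the start; "torque": the same for the moment, N m; "width": finger opening in m.
Only numpy, scipy, OpenCV 4.12 (cv2) and the standard library are available. Lean on these libraries where they do the work, as an engineer would, in place of code of your own. Each camera call takes 0.05 s, during which the arm holds its last target. There are 200 camera calls.

## Working session

There is one attempt and no reset: what is moved stays moved. The work goes in short steps, Python scripts to look and compute and a shell command to move; the robot and the scene stay as the last step left them, time stands still between calls to the robot, and variables do not carry over. Pictures are saved under pics/ and viewed, about 8 in all and at most 12, crops included, and the job is handed in when it is done.

```bash
mkdir -p pics
cat > h.py <<'E'
import numpy as np, cv2
from plant import arm
def cam(n):
    c=arm.calibration(n); K=np.array([[c['fx'],0,c['cx']],[0,c['fy'],c['cy']],[0,0,1]]); R=cv2.Rodrigues(np.array(c['rvec'],float))[0]; t=np.array(c['tvec'],float).ravel(); return K,R,t
def ray(n,u,v,z):
    K,R,t=cam(n); d=R.T@np.linalg.inv(K)@np.array([u,v,1.]); o=-R.T@t; return o+d*(z-o[2])/d[2]
def proj(n,p):
    K,R,t=cam(n); q=K@(R@np.array(p)+t); return q[:2]/q[2]
def cloud(n,D):
    K,R,t=cam(n); v,u=np.mgrid[:D.shape[0],:D.shape[1]]; P=np.stack([u,v,np.ones_like(u)],-1)@np.linalg.inv(K).T*D[...,None]; return (P-t)@R
def save(f,im): cv2.imwrite('pics/'+f,im[:,:,::-1])
E
python3 - <<'E'
from h import *
a=[]
for n in('scene','top'):
    I,D=arm.grab_frame(n); np.savez(n,I=I,D=D); save(n+'0.png',I); K,R,t=cam(n); print(n,-R.T@t)
s=arm.sense();print(s)
E
```

```text
scene [ 1.15597851 -0.35141787  0.85128869]
top [0.47161059 0.03832406 0.83330743]
{'time_s': 0.1, 'joint_pos': array([ 1.31197005e+00,  4.23796024e-01,  1.63062199e+00,  2.97102717e-05,
        1.08866492e+00, -1.90057006e-02]), 'dq': array([ 0.00204329, -0.0030131 ,  0.00031449, -0.00155022, -0.00111061,
        0.00087861]), 'effort': array([-2.09900768e-04, -5.58426297e+01, -2.82445335e+01, -1.22465949e-04,
        2.96888669e-03,  3.39715166e-05]), 'ee_pos': array([0.14836303, 0.60686438, 0.40400022]), 'tool_rot': array([ 1.19629956e-01,  9.92818270e-01, -7.36143054e-04, -1.16209583e-04]), 'force': array([-0.29133851,  0.315982  ,  0.29348556]), 'torque': array([0.0401838 , 0.0030776 , 0.02778867]), 'width': 0.08517243678416589}
```

View pics/top0.png

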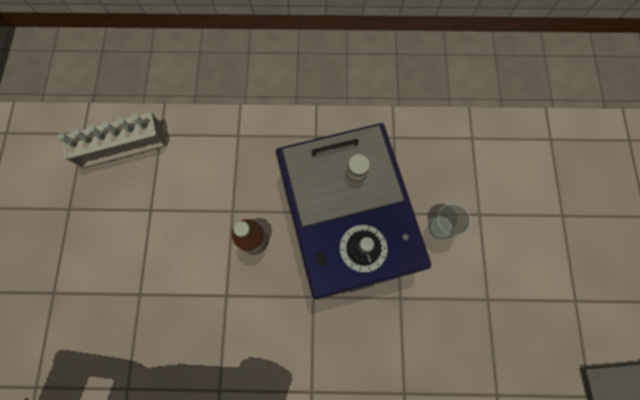

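View pics/scene0.png

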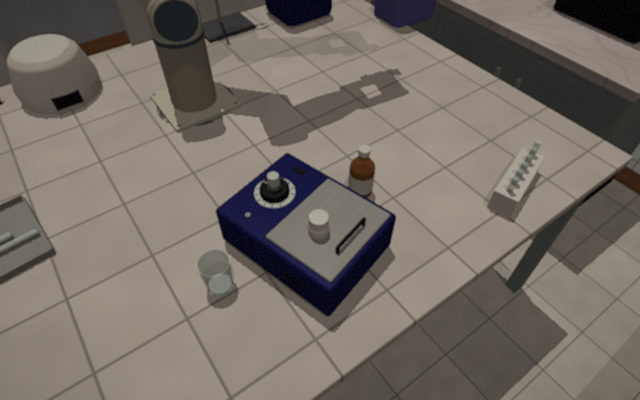

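The top view shows the bath (corners near (277,150), (383,125), (430,266), (314,297)), the knob top at about (367,244), the ring at (363,249), the bottle at (248,236), the beaker at (445,222) and the jar at (358,167). The scene view agrees, with the knob at (273,178).

Run:
```python
from h import *
Z=np.load('top.npz');I,D=Z['I'],Z['D'];P=cloud('top',D)
S=np.load('scene.npz');Is,Ds=S['I'],S['D'];Ps=cloud('scene',Ds)
for nm,Q,lim in(('top',P,0),('scene',Ps,0)):
    x=Q[...,0];y=Q[...,1];z=Q[...,2]
    c=ray('top',363,249,.138)
    m=(np.hypot(x-c[0],y-c[1])<.045)
    for a,b in((.128,.145),(.16,.19)):
        k=m&(z>a)&(z<b); q=Q[k]; print(nm,a,len(q),q.mean(0),np.median(q[:,2]), (q.min(0)+q.max(0))/2)
print('ray knob',ray('top',367,244,.175),ray('scene',273,175,.175),'ring',c)
print(c)
# bath rect
m=((P[...,2]>.105)&(P[...,2]<.133)).astype(np.uint8)
q=P[m>0][:,:2].astype(np.float32); q=q[np.hypot(*(q-c[:2]).T)<.3]
r=cv2.minAreaRect(q);print(r);
for nm,(u,v),z in(('bottle',(242,230),.15),('jar',(358,160),.178),('beaker',(455,220),.09)): print(nm,ray('top',u,v,z))
cv2.imwrite('pics/ring.png',cv2.resize(I[205:295,305:425,::-1],None,fx=6,fy=6,interpolation=cv2.INTER_CUBIC))
```

```text
top 0.128 762 [ 0.56994357 -0.04468585  0.13772867] 0.13818504513100455 [ 0.57227592 -0.04639607  0.13487873]
top 0.16 178 [ 0.5711371  -0.04563328  0.17425501] 0.1751451971151095 [ 0.57215192 -0.04643867  0.16925582]
scene 0.128 460 [ 0.57832337 -0.05482863  0.13638084] 0.13687981674861688 [ 0.57028494 -0.0501753   0.13626585]
scene 0.16 126 [ 0.57323793 -0.05168143  0.17128453] 0.1733001288472014 [ 0.57043628 -0.0504853   0.16831087]
ray knob [ 0.57186555 -0.04787119  0.175     ] [ 0.57212521 -0.04944433  0.175     ] ring [ 0.5678669  -0.04497523  0.138     ]
[ 0.5678669  -0.04497523  0.138     ]
((0.6416076421737671, 0.03592498600482941), (0.3182535767555237, 0.3621198832988739), 15.671624183654785)
bottle [0.59876022 0.18399308 0.15      ]
jar [ 0.73158651 -0.03337583  0.178     ]
beaker [ 0.63728229 -0.24121582  0.09      ]
```

View pics/ring.png

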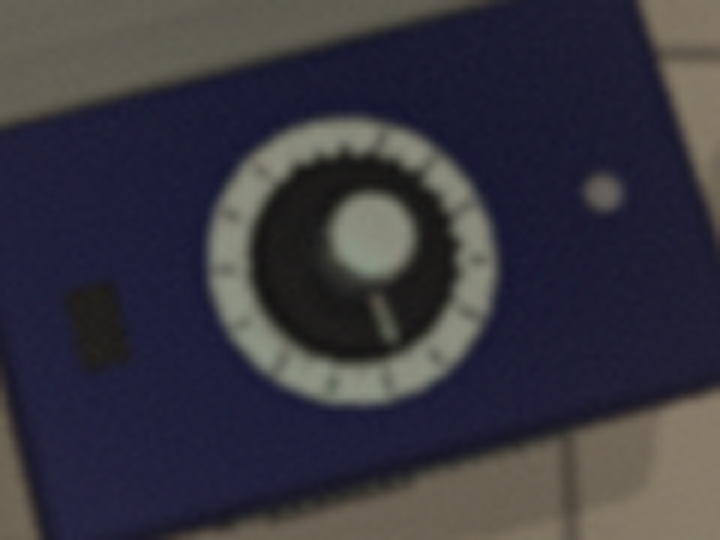

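```bash
python3 -m crank '[[[0.010,-0.015,0,0,0.045],[0.03,-0.05,0,0,0.045],[0.055,-0.085,0,0,0.045],[0.08,-0.12,0,0,0.045],[0.105,-0.16,0,0,0.045],[0.13,-0.20,0,0,0.045],[0.155,-0.24,0,0,0.045],[0.18,-0.28,0,0,0.045],[0.205,-0.318,0,0,0.045],[0.23,-0.355,0,0,0.045]]]' 30; python3 -c "
from h import *
s=arm.sense();print(s['time_s'],s['ee_pos'],s['joint_pos'],np.array([.571,-.047,.385])-s['ee_pos'])"
```

```text
time_s: 1.1
ee_pos: [0.3787, 0.2495, 0.4047]
tool_rot: [0.12, 0.993, -0.0, -0.0]
force: [1.6, 1.5, 0.2]
width: 0.0452
1.1 [0.378654   0.24947202 0.40469545] [ 5.56375221e-01  1.68588600e-01  1.99511288e+00 -2.47267186e-04
  9.78074706e-01 -7.74314717e-01] [ 0.192346   -0.29647202 -0.01969545]
```

```bash
python3 -m crank '[[[0.025,-0.038,0,0,0.045],[0.05,-0.076,0,0,0.045],[0.075,-0.115,0,0,0.045],[0.10,-0.155,0,0,0.045],[0.125,-0.19,-0.005,0,0.045],[0.15,-0.23,-0.01,0,0.045],[0.17,-0.265,-0.015,0,0.045],[0.187,-0.29,-0.02,0,0.045],[0.193,-0.299,-0.02,0,0.045],[0.193,-0.299,-0.02,0,0.045]]]'
python3 - <<'E'
from h import *
I,D=arm.grab_frame('scene');s=arm.sense();print(s['time_s'],s['ee_pos'],s['force'],s['torque'],s['joint_pos'])
p=proj('scene',s['ee_pos']-[0,0,.173]);print('tip px',p,'tip below at .175',proj('scene',[*s['ee_pos'][:2],.175]))
cv2.imwrite('pics/h1.png',cv2.resize(I[80:230,190:370,::-1],None,fx=4,fy=4,interpolation=cv2.INTER_CUBIC))
E
```

```text
time_s: 2.1
ee_pos: [0.5712, -0.0482, 0.3844]
tool_rot: [0.121, 0.993, -0.0, -0.0]
force: [0.2, 0.2, -0.1]
width: 0.0448
2.15 [ 0.57077021 -0.04714911  0.38450934] [-0.12745116 -1.00838756 -0.16217228] [ 0.00950278  0.06432238 -0.0389322 ] [-1.03253122e-01  3.71758323e-01  1.76362149e+00  2.88711068e-04
  1.00731073e+00 -1.43319754e+00]
tip px [272.31913969 162.02178043] tip below at .175 [273.57954129 174.18409186]
```

View pics/h1.png

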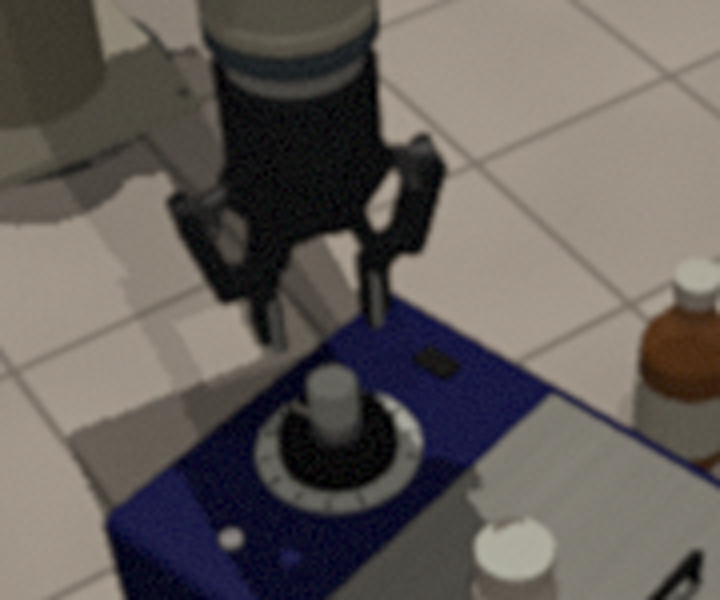

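The tips straddle the knob: tip midpoint at crop (322,334), knob top at crop (332,380), the knob within 3 mm of the prediction. Descending.

```bash
python3 -m crank '[[[0,0,-0.01,0,0.045],[0,0,-0.02,0,0.045],[0,0,-0.03,0,0.045],[0,0,-0.04,0,0.045],[0,0,-0.048,0,0.045],[0,0,-0.055,0,0.045],[0,0,-0.058,0,0.045],[0,0,-0.059,0,0.045],[0,0,-0.059,0,0.045],[0,0,-0.059,0,0.045]]]'
python3 - <<'E'
from h import *
I,D=arm.grab_frame('scene');s=arm.sense();print(s['time_s'],s['ee_pos'],s['force'],s['torque'])
cv2.imwrite('pics/h2.png',cv2.resize(I[110:230,210:350,::-1],None,fx=5,fy=5,interpolation=cv2.INTER_CUBIC))
E
```

```text
time_s: 3.15
ee_pos: [0.5716, -0.047, 0.3261]
tool_rot: [0.12, 0.993, 0.0, 0.0]
force: [0.3, 0.3, -0.3]
width: 0.0452
3.2 [ 0.57158568 -0.04695947  0.32612723] [ 0.31829877 -0.53699075 -0.17279869] [-0.01941929 -0.00033214  0.01253447]
```

View pics/h2.png

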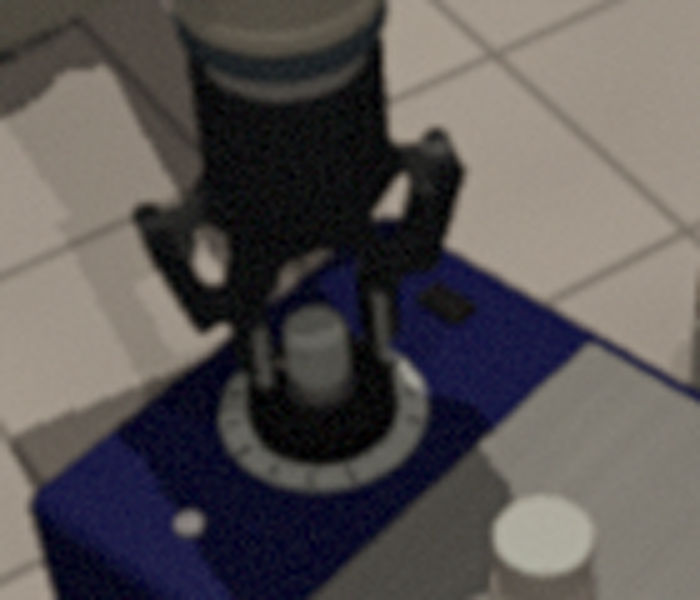

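The fingers straddle the knob (left gap about 15 px, right gap about 22 px in the crop; knob at crop (318,350)), with the tips clear above the ring. Closing.

```bash
python3 -m crank '[[[0,-0.001,0,0,0.03],[0,-0.001,0,0,0.02],[0,-0.001,0,0,0.02],[0,-0.001,0,0,0.02],[0,-0.001,0,0,0.02],[0,-0.001,0,0,0.02],[0,-0.001,0,0,0.02],[0,-0.001,0,0,0.02],[0,-0.001,0,0,0.02],[0,-0.001,0,0,0.02]]]' 30
python3 - <<'E'
from h import *
s=arm.sense();print(s['time_s'],s['ee_pos'],s['force'],s['torque'],s['width'])
E
```

```text
time_s: 4.2
ee_pos: [0.5715, -0.0478, 0.3258]
tool_rot: [0.12, 0.993, 0.0, 0.0]
force: [1.3, 3.9, 2.3]
width: 0.0251
4.2 [ 0.57154644 -0.04780709  0.32580535] [1.29813666 3.862278   2.2714277 ] [ 0.65629454 -0.27765645  0.05415749] 0.025099028470600145
```

```bash
python3 -m crank '[[[0,0.0005,0,0,0.02],[0,0.001,0,0,0.02],[0,0.001,-0.0005,0,0.02],[0,0.001,-0.001,0,0.02],[0,0.001,-0.0015,0,0.02],[0,0.001,-0.002,0,0.02],[0,0.001,-0.0025,0,0.02],[0,0.001,-0.003,0,0.02],[0,0.001,-0.003,0,0.02],[0,0.001,-0.003,0,0.02]]]' 30
python3 - <<'E'
from h import *
s=arm.sense();print(s['time_s'],s['ee_pos'],s['force'],s['torque'],s['width'])
E
```

```text
time_s: 5.2
ee_pos: [0.5715, -0.0473, 0.3231]
tool_rot: [0.12, 0.993, -0.0, 0.0]
force: [0.5, -3.1, 6.4]
width: 0.0248
5.2 [ 0.5715261  -0.04731162  0.32307939] [ 0.52335598 -3.12252081  6.42711323] [-0.5783687  -0.03597807 -0.02392066] 0.024838160074965906
```

```bash
python3 -m crank '[[[0,-0.0004,-0.0005,0,0.02],[0,-0.0004,-0.001,0,0.02],[0,-0.0004,-0.0013,0,0.02],[0,-0.0004,-0.0013,0,0.02],[0,-0.0004,-0.0013,-0.02,0.02],[0,-0.0004,-0.0013,-0.04,0.02],[0,-0.0004,-0.0013,-0.06,0.02],[0,-0.0004,-0.0013,-0.08,0.02],[0,-0.0004,-0.0013,-0.1,0.02],[0,-0.0004,-0.0013,-0.1,0.02]]]' 30
python3 - <<'E'
from h import *
s=arm.sense();print(s['time_s'],s['ee_pos'],s['force'],s['torque'],s['width'],s['joint_pos'][5])
E
```

```text
time_s: 6.2
ee_pos: [0.5716, -0.0475, 0.322]
tool_rot: [0.169, 0.986, -0.0, 0.0]
force: [-0.2, -0.9, 7.9]
width: 0.0251
6.2 [ 0.57155923 -0.04751603  0.32196436] [-0.16463403 -0.85959216  7.87492679] [-0.32828816 -0.0422557  -0.06503009] 0.025093185340598557 -1.3336988782681585
```

```bash
python3 -m crank '[[[0,0,-0.0003,-0.01,0.02],[0,0,-0.0005,-0.02,0.02],[0,0,-0.0005,-0.03,0.02],[0,0,-0.0005,-0.045,0.02],[0,0,-0.0005,-0.06,0.02],[0,0,-0.0005,-0.075,0.02],[0,0,-0.0005,-0.09,0.02],[0,0,-0.0005,-0.1,0.02],[0,0,-0.0005,-0.1,0.02],[0,0,-0.0005,-0.1,0.02]]]' 30
python3 - <<'E'
from h import *
s=arm.sense();print(s['time_s'],s['ee_pos'],s['force'],s['torque'],s['width'],s['joint_pos'][5])
E
```

```text
time_s: 7.2
ee_pos: [0.5716, -0.0475, 0.3216]
tool_rot: [0.218, 0.976, -0.0, 0.0]
force: [-0.3, -1.4, 7.2]
width: 0.0251
7.2 [ 0.5715645  -0.04748025  0.32155838] [-0.26150801 -1.40561773  7.15096646] [-0.30520117  0.01856425 -0.04963633] 0.02505092035936698 -1.2342381292821292
```

```bash
python3 -m crank '[[[0,0,0,-0.01,0.02],[0,0,0,-0.02,0.02],[0,0,0,-0.03,0.02],[0,0,0,-0.045,0.02],[0,0,0,-0.06,0.02],[0,0,0,-0.075,0.02],[0,0,0,-0.09,0.02],[0,0,0,-0.1,0.02],[0,0,0,-0.1,0.02],[0,0,0,-0.1,0.02]]]' 30
python3 - <<'E'
from h import *
s=arm.sense();print(s['time_s'],s['ee_pos'],s['force'],s['torque'],s['width'],s['joint_pos'][5])
E
```

```text
time_s: 8.2
ee_pos: [0.5715, -0.0475, 0.3215]
tool_rot: [0.267, 0.964, -0.0, 0.0]
force: [-0.6, -1.5, 8.6]
width: 0.0248
8.2 [ 0.57151748 -0.04749571  0.32154259] [-0.55460129 -1.53015887  8.60428357] [-0.25599017  0.06128333 -0.0370298 ] 0.024817198318542663 -1.13428679632774
```

```bash
python3 -m crank '[[[0,0,0,-0.01,0.02],[0,0,0,-0.02,0.02],[0,0,0,-0.03,0.02],[0,0,0,-0.045,0.02],[0,0,0,-0.06,0.02],[0,0,0,-0.075,0.02],[0,0,0,-0.09,0.02],[0,0,0,-0.1,0.02],[0,0,0,-0.1,0.02],[0,0,0,-0.1,0.02]]]' 30
python3 - <<'E'
from h import *
s=arm.sense();print(s['time_s'],s['ee_pos'],s['force'],s['torque'],s['width'],s['joint_pos'][5])
E
```

```text
time_s: 9.2
ee_pos: [0.5715, -0.0475, 0.3215]
tool_rot: [0.315, 0.949, -0.0, 0.0]
force: [-0.7, -2.1, 8.3]
width: 0.0248
9.2 [ 0.57150189 -0.04745669  0.32154737] [-0.66387496 -2.12175862  8.26359196] [-0.16412282  0.13200233  0.01254022] 0.024779966682026176 -1.034297342701493
```

```bash
python3 -m crank '[[[0,0,0,-0.01,0.02],[0,0,0,-0.02,0.02],[0,0,0,-0.03,0.02],[0,0,0,-0.04,0.02],[0,0,0,-0.05,0.02],[0,0,0,-0.06,0.02],[0,0,0,-0.07,0.02],[0,0,0,-0.08,0.02],[0,0,0,-0.08,0.02],[0,0,0,-0.08,0.02]]]' 30
python3 - <<'E'
from h import *
s=arm.sense();print(s['time_s'],s['ee_pos'],s['force'],s['torque'],s['width'],s['joint_pos'][5])
E
```

```text
time_s: 10.2
ee_pos: [0.5715, -0.0474, 0.3215]
tool_rot: [0.352, 0.936, -0.0, 0.0]
force: [-1.1, -0.6, 8.6]
width: 0.0252
10.2 [ 0.57148324 -0.04741573  0.32151545] [-1.05138862 -0.57719649  8.61973372] [-0.27473522  0.10947432 -0.03105682] 0.025213143984516576 -0.954320409216181
```

```bash
python3 -m crank '[[[0,0,0,-0.01,0.02],[0,0,0,-0.02,0.02],[0,0,0,-0.03,0.02],[0,0,0,-0.04,0.02],[0,0,0,-0.05,0.02],[0,0,0,-0.06,0.02],[0,0,0,-0.07,0.02],[0,0,0,-0.08,0.02],[0,0,0,-0.08,0.02],[0,0,0,-0.08,0.02]]]' 30
python3 - <<'E'
from h import *
s=arm.sense();print(s['time_s'],s['ee_pos'],s['force'],s['torque'],s['width'],s['joint_pos'][5])
E
```

```text
time_s: 11.2
ee_pos: [0.5715, -0.0474, 0.3215]
tool_rot: [0.389, 0.921, 0.0, 0.0]
force: [-0.2, -0.9, 9.0]
width: 0.0246
11.2 [ 0.57148327 -0.04741442  0.32153119] [-0.18535011 -0.92389874  9.0210845 ] [-0.21813539  0.095771    0.03156239] 0.024564528046861222 -0.8743460125490314
```

Turned 0.56 rad; still on the plate (about 9 N). Continuing.

```bash
python3 -m crank '[[[0,0,0,-0.01,0.02],[0,0,0,-0.02,0.02],[0,0,0,-0.03,0.02],[0,0,0,-0.04,0.02],[0,0,0,-0.05,0.02],[0,0,0,-0.06,0.02],[0,0,0,-0.07,0.02],[0,0,0,-0.08,0.02],[0,0,0,-0.08,0.02],[0,0,0,-0.08,0.02]]]' 30
```

```text
time_s: 12.2
ee_pos: [0.5715, -0.0474, 0.3215]
tool_rot: [0.426, 0.905, 0.0, 0.0]
force: [0.3, -1.1, 9.5]
width: 0.025
```

```bash
python3 -m crank '[[[0,0,0,-0.01,0.02],[0,0,0,-0.02,0.02],[0,0,0,-0.03,0.02],[0,0,0,-0.04,0.02],[0,0,0,-0.05,0.02],[0,0,0,-0.06,0.02],[0,0,0,-0.07,0.02],[0,0,0,-0.08,0.02],[0,0,0,-0.08,0.02],[0,0,0,-0.08,0.02]]]' 30
```

```text
time_s: 13.2
ee_pos: [0.5715, -0.0474, 0.3208]
tool_rot: [0.462, 0.887, -0.0, 0.0]
force: [2.9, -0.6, 3.2]
width: 0.0246
```

The upward force fell from 9.5 N to 3.2 N, so the key is in. I stop turning and push gently.

```bash
python3 -m crank '[[[0,0,-0.0003,0,0.02],[0,0,-0.0006,0,0.02],[0,0,-0.0009,0,0.02],[0,0,-0.0012,0,0.02],[0,0,-0.0015,0,0.02],[0,0,-0.0018,0,0.02],[0,0,-0.0021,0,0.02],[0,0,-0.0024,0,0.02],[0,0,-0.0025,0,0.02],[0,0,-0.0025,0,0.02]]]' 30
```

```text
time_s: 14.2
ee_pos: [0.5714, -0.0473, 0.3184]
tool_rot: [0.462, 0.887, -0.0, 0.0]
force: [2.5, -3.5, 4.6]
width: 0.0249
```

```bash
python3 -m crank '[[[0,0,-0.0003,0,0.02],[0,0,-0.0006,0,0.02],[0,0,-0.0009,0,0.02],[0,0,-0.0012,0,0.02],[0,0,-0.0015,0,0.02],[0,0,-0.0017,0,0.02],[0,0,-0.0017,0,0.02],[0,0,-0.0017,0,0.02],[0,0,-0.0017,0,0.02],[0,0,-0.0017,0,0.02]]]' 30
```

```text
time_s: 15.2
ee_pos: [0.5715, -0.0473, 0.3172]
tool_rot: [0.462, 0.887, 0.0, 0.0]
force: [1.2, -2.6, 8.1]
width: 0.0251
```

```bash
python3 -m crank '[[[0,0,-0.0002,0,0.02],[0,0,-0.0004,0,0.02],[0,0,-0.0006,0,0.02],[0,0,-0.0008,0,0.02],[0,0,-0.0008,0,0.02],[0,0,-0.0008,0,0.02],[0,0,-0.0008,0,0.02],[0,0,-0.0008,0,0.02],[0,0,-0.0008,0,0.02],[0,0,-0.0008,0,0.02]]]' 30
python3 - <<'E'
from h import *
I,D=arm.grab_frame('scene');s=arm.sense();print(s['ee_pos'],s['force'],s['torque'])
cv2.imwrite('pics/h3.png',cv2.resize(I[110:230,210:350,::-1],None,fx=5,fy=5,interpolation=cv2.INTER_CUBIC))
E
```

```text
time_s: 16.2
ee_pos: [0.5715, -0.0474, 0.3171]
tool_rot: [0.462, 0.887, 0.0, 0.0]
force: [-0.8, -2.0, 15.1]
width: 0.0249
[ 0.57152537 -0.04737389  0.31705512] [-1.52849027 -2.36529406 14.60663586] [-0.53051381  0.21701676 -0.05429019]
```

View pics/h3.png

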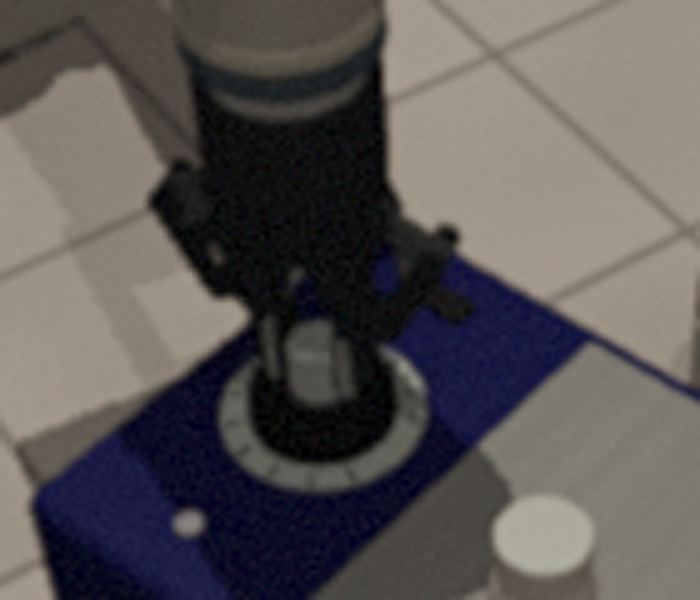

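The knob sits about 9 mm lower (top at crop (316,330)) and the hard stop is felt at TCP z = 0.3171, with the tips clear of the ring. I ease off, keep a slight downward bias, and open.

```bash
python3 -m crank '[[[0,0,0.0003,0,0.02],[0,0,0.0006,0,0.02],[0,0,0.0006,0,0.045],[0,0,0.0006,0,0.045],[0,0,0.0006,0,0.045],[0,0,0.0006,0,0.045],[0,0,0.0006,0,0.045],[0,0,0.0006,0,0.045],[0,0,0.0006,0,0.045],[0,0,0.0006,0,0.045]]]' 30 && python3 -m crank '[[[0,0,0.005,0,0.045],[0,0,0.015,0,0.045],[0,0,0.03,0,0.045],[0,0,0.05,0,0.045],[0,0,0.07,0,0.045],[0,0,0.09,0,0.045],[-0.03,0,0.10,0,0.045],[-0.07,0,0.11,0,0.045],[-0.11,0,0.12,0,0.045],[-0.14,0,0.12,0,0.045]]]'
python3 - <<'E'
from h import *
I,D=arm.grab_frame('top');J,E=arm.grab_frame('scene');print(arm.sense()['ee_pos'])
P=cloud('top',D);Q=cloud('scene',E)
for P in(P,Q):
    d=np.hypot(P[...,0]-.5715,P[...,1]+.0474);z=P[...,2]
    print('top z',np.median(z[(d<.009)&(z>.145)]),'ring z',np.median(z[(d>.02)&(d<.03)&(z>.13)&(z<.146)]))
a=cv2.resize(I[205:295,305:425,::-1],None,fx=4,fy=4,interpolation=cv2.INTER_CUBIC)
b=cv2.resize(np.load('top.npz')['I'][205:295,305:425,::-1],None,fx=4,fy=4,interpolation=cv2.INTER_CUBIC)
cv2.imwrite('pics/h4.png',np.vstack([b[:300],a[:300]]))
E
```

```text
time_s: 17.25
ee_pos: [0.5714, -0.0473, 0.3165]
tool_rot: [0.462, 0.887, 0.0, -0.0]
force: [1.0, 1.0, -0.1]
width: 0.0451
time_s: 18.25
ee_pos: [0.4296, -0.0472, 0.4387]
tool_rot: [0.462, 0.887, 0.0, 0.001]
force: [0.5, -0.1, -1.3]
width: 0.0452
[ 0.4281634  -0.04711192  0.43780125]
top z 0.1664433721171808 ring z 0.13831610210770293
top z 0.16495258766136867 ring z 0.1370457808288269
```

View pics/h4.png

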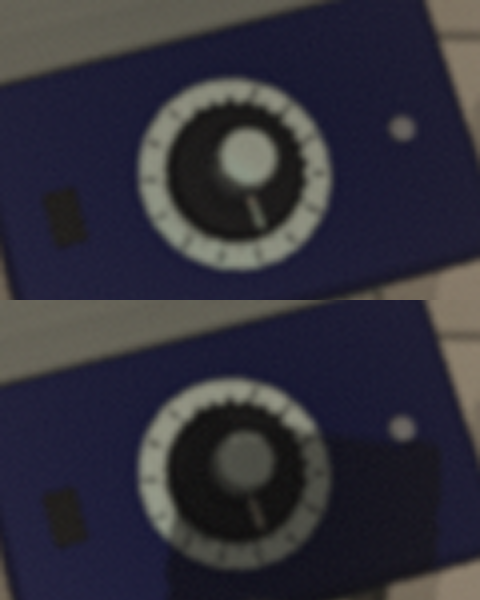

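Before and after, the mark's outer end is at crop (264,226) and (264,227), so the ring has not moved. The knob top is 28 mm above the ring, so it is home.

```bash
python3 -c "
from plant import arm
print(arm.hand_in())"
```

```text
the job is handed in; nothing more can be done
None
```

The timer is parked: the key dropped into its slot, the inner knob is pushed fully home, and the gripper has let go. The job was handed in at about 18.4 s of the 51 s allowed.

- **Turning:** I pushed with about 7 to 9.5 N and turned clockwise in small steps. After about 0.72 rad the upward force fell from 9.5 N to 3.2 N, and I stopped turning there.
- **Pushing home:** Pushing on took 4.6 N before the hard stop. There the force rose to 15 N while the knob hardly moved. The wrist had sunk about 9 mm in all.
- **Last checks:** The knob top is 28 mm above the ring in both cameras. The ring's white mark is within a pixel of where it started in the enlarged top view.
- **Less certain:** The torque readings about the knob's axis were too noisy to use. The force drop of 3.2 N was slightly above the stated 3 N; the free push home afterwards confirmed the key was in. I did not measure the bottle, beaker and jar again at the end, but the arm stayed clear of all three.

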